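# Open the ratchet core keeper

## Task

Open the core keeper for the next batch of cores: with the fingertips press its release key down and, keeping it down, push the sliding stop back along the slotted deck, away from the small cardboard core, until it is fully home against the far end stop. Then take the fingers away so that the key springs up again. Leave the core in the keeper and the things round it where they are.

Things in the scene. Friction and masses are not known exactly. Their poses are not given: they have to be found in the camera images.
- keeper: core keeper fixed to the table: slotted aluminium deck 260 x 100 mm, top 16 mm up, a toothed rack (8 mm pitch) in the slot, an end plate (50 mm high) at its -x end, two end-stop posts (30 mm high) at +x. Origin: centre of its underside. Its +x runs from end plate to end stop, the way the stop is pushed; z up. The tape machine's reel overhangs the table to the left, 0.47 m up: keep the arm clear
- stop (a joint): position of the grey sliding stop along the keeper's +x: 0 at the end-plate side, 0.090 m fully home against the far end stop; starts between 0 and 0.03. It slides stiffly (about 2.5 N) and stays where it is left. With the release key up a ratchet pawl lets it go at most 8 mm in +x before a rack tooth blocks it
- release (a joint): travel of the release key: 0 up, 0.009 m fully down (straight down, spring of 2 N at the top, 6 N at the bottom). Pressed more than 0.006 m the ratchet is free, and only while it is held down; let go, it springs up and the pawl drops in again
- release_top (a point): centre of the top of the release key, a ribbed steel bar 44 mm wide across the deck and 14 mm along it, on the sliding stop, 52 mm above the table when up. It is directly in front (-x side of the keeper's axis) of the push plate, its near edges 1 mm apart, and moves with the stop. The stop's body before the key is lower: at most 41 mm above the table
- push_face (a point): centre of the ribbed upper part of the push plate's face that looks to the keeper's -x, 8 mm in +x from the key's centre and 72 mm above the table; the plate is part of the sliding stop, upright, 72 mm wide, 10 mm thick, its top 86 mm above the table. A fingertip that stands on the key pushes against this face
- core: small cardboard core, a loose ring 42 mm across and 24 mm high, lying on the deck between the end plate and the stop; origin at the centre of its underside. To be left alone
- tape_measure: grey pocket tape measure, loose, 32 x 65 mm and 54 mm high, about 110 mm to the left (the keeper's +y side) of the keeper's middle line; origin at the centre of its underside. To be left alone
- wax_tub: small round white tub with a lid, loose, 49 mm across, 22 mm high, about 110 mm to the left (the keeper's +y side) of the keeper's middle line; origin at the centre of its underside. To be left alone
- clear_tape: small roll of clear tape, loose, 54 mm across, 18 mm high, lying on the table about 100 mm to the left of the keeper's far end; origin at the centre of its underside. To be left alone

How it is judged:
By the outcome, as a careful person would: the job done as asked, in the order asked, and still so for the second after the job is handed in, with the robot touching nothing.
It also fails if it takes over 32 s, if anything falls off the work surface, if the arm or the gripper's body presses on something with over 40 N, if the wrist force passes 120 N, or if a joint passes its speed limit or range.

## Robot

A 6-joint arm with a two-finger parallel gripper is mounted at the origin on a cart in front of the work surface, level with it; the furniture and walls round the work are solid. World frame = base frame: x ahead of the robot, y to its left, z up, the work surface at z = 0. Lengths are in m, angles in rad, forces in N, time in s.
With the tool pointing down it reaches from about 0.425 to 0.95 m from the base axis. Payload 3.5 kg.
Tool frame: the origin (TCP) lies midway between the tips of the shut fingers; the grasp point (between the pads) lies 19 mm behind it; x points along the fingers, z is the direction in which the jaws open and shut, and the axes are right-handed (so a half turn about x gives the same grasp; the last joint's range is limited). The gripper opens to 85 mm and grips with 20 to 120 N. Pads are 22 mm wide; open, the fingers measure 114 mm over their backs; the gripper's body (76 mm by 85 mm) begins 54 mm behind the grasp point. The pads swing forward as they close: fully open they stand 13 mm farther back than shut.
Start: joints at [-1.479, 0.286, 1.577, -0, 1.279, -0.15], TCP at [0.162, -0.655, 0.231] pointing down, gripper open.
Joint ranges: [-2.77, 2.77], [-0.9, 2.22], [0.21, 2.48], [-1.53, 4.67], [0.24, 2.81], [-2.84, 2.84]. Speed limits (rad/s): [2.79, 2.79, 3.14, 3.14, 3.14, 3.14].

## Interface

Orientations are given as a unit quaternion [x, y, z, w].
In Python, from plant import readout, eyes, ctrl gives the robot as it stands.
- The arm moves only by the tool move_arm, never from a script. Its argument "commands" is a list of rows, each a list of 7 numbers: the turn, a rotation vector about the world's x, y, z in rad, then the shift along the world's x, y, z in mm, then the closure in counts, from 0 (fully open) to 255 (shut). A call has 1 to 12 rows; each row is the pose to reach, as a shift and turn from the pose measured when the call began; what a row does not reach only later rows make up. A row lasts 1/10 s, in which the tool goes at most 50 mm and 8.59 degrees, less where a joint would pass 70% of its speed; a pose out of reach is approached as far as the arm can. A call with a gripper value outside its range is refused whole. The fingers move at their own pace and stop on an object; "newtons" is the grip in N (left out, the last holds). Time passes only in rows, so rows that repeat a pose let the fingers close. It gives the time, the measured TCP pose, the force and the opening at its end, in the units of the state.
- readout.get_state(): the state, without advancing time (a new reading comes with each control period).
- eyes.read_camera(name): name is "scene" or "top"; returns a dict with "color" (420x560x3 uint8, red, green, blue), "depth" (420x560 float32, m along the optical axis (not along the pixel's ray), 0 where there is no reading), "K" (3x3 intrinsics, pixels), "dist" ([k1, k2, p1, p2, k3] as OpenCV has them; the pictures are not rectified), "eye" and "attitude" of the camera in the world. Camera axes: x right, y down, z forward; pixel columns grow to the right and rows downward; lengths in m; the calibration is good to about 2 mm. A picture is of the moment at which its call begins.
- ctrl.sign_off(): hands the job in, once; it reports no verdict.
The state is a dict: "time": time; "qpos": joint angles; "dq": joint speeds; "joint_efforts": joint torques, N m; "eef_pos": TCP position; "tcp_rot": TCP orientation; "contact_force": force on the tool from outside, world axes, zero at the start; "wrist_torque": the same for the moment, N m; "opening": opening from 0.0 (shut) to 1.0 (fully open).
Only numpy, scipy, OpenCV 4.12 (cv2) and the standard library are available. Lean on these libraries where they do the work, as an engineer would, in place of code of your own. Each camera call takes 0.05 s, during which the arm holds its last target.

## Working session

There is one attempt and no reset: what is moved stays moved. The work goes in short steps, Python scripts to look and compute and a tool call to move; the robot and the scene stay as the last step left them, time stands still between calls to the robot, and variables do not carry over. Pictures are saved under pics/ and viewed, and the job is handed in when it is done.

Besides the shell and the picture viewer there is one more tool, called after "Request:" by a JSON object that holds its "api" and its "payload", one argument or row to a line. move_arm: Moves the arm, as the interface text tells. Its arguments: {"type":"object","properties":{"commands":{"type":"array"},"newtons":{"type":"number"}},"required":["commands"]}

```bash
mkdir -p pics; ls; python3 - <<'E'
from plant import readout, eyes, ctrl
import cv2,numpy as np
s=readout.get_state(); print(s)
for n in ("scene","top"):
    r=eyes.read_camera(n); cv2.imwrite(f"pics/{n}0.png",r["color"][:,:,::-1]); np.savez(f"{n}0.npz",**r)
    print(n,r["K"],r["dist"],r["eye"],r["attitude"])
E
```

```text
pics
{'time': 0.0, 'qpos': array([-1.47902550e+00,  2.87163795e-01,  1.57821349e+00,  8.85058275e-06,
        1.27858163e+00, -1.50009949e-01]), 'dq': array([ 1.98249996e-03,  1.14840090e-03, -5.05774974e-05, -2.70508607e-04,
        1.32619807e-03, -1.93595632e-04]), 'joint_efforts': array([-9.43709529e-04, -4.05977368e+01, -2.92627305e+01, -2.04109942e-04,
        5.85088841e-03, -1.55917828e-06]), 'eef_pos': array([ 0.16157899, -0.65468788,  0.22992867]), 'tcp_rot': array([ 0.43666375,  0.55721986, -0.43544257,  0.55607604]), 'contact_force': array([-0.03902836, -0.19338378, -0.71831349]), 'wrist_torque': array([ 0.01048406, -0.02584381,  0.0378711 ]), 'opening': 0.9997342992755984}
scene [[514.06311106   0.         276.60505676]
 [  0.         514.06311106 205.59285876]
 [  0.           0.           1.        ]] [-0.10478518  0.          0.          0.          0.        ] [ 0.28214906 -0.63703568  0.73709715] [ 0.92305726 -0.18271557  0.07453238 -0.3301897 ]
top [[527.57097854   0.         276.83647223]
 [  0.         527.57097854 214.82758145]
 [  0.           0.           1.        ]] [-0.093358  0.        0.        0.        0.      ] [ 0.3796301  -0.13162237  0.93221847] [-0.70139756  0.70794735 -0.05645167  0.06054104]
```

View pics/scene0.png

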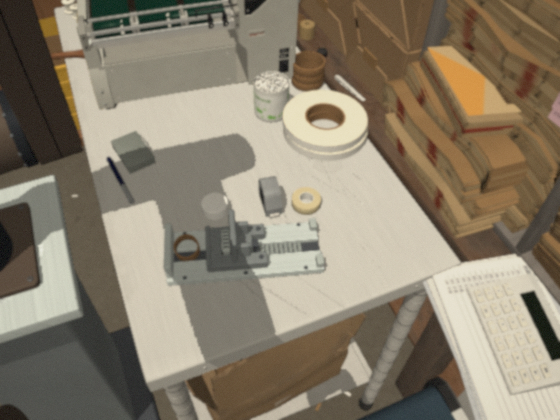

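View pics/top0.png

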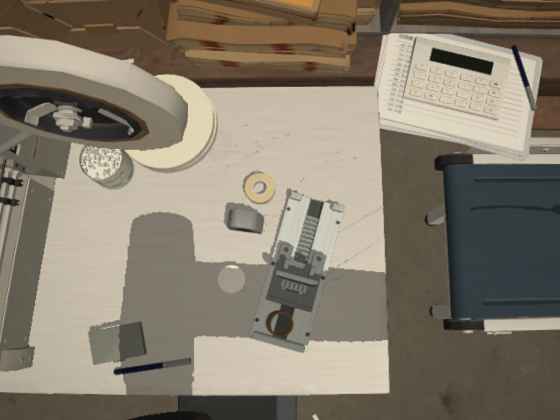

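The scene view shows the keeper at about (245,250) with the end plate on the left. In the top view the keeper runs from the core end (280,335) to the end-stop posts (315,200), with the stop at about (292,285). I'll measure these next.

```bash
cat > h.py <<'E'
import numpy as np,cv2
from scipy.spatial.transform import Rotation as R
def cloud(r):
    h,w=r["depth"].shape
    u,v=np.meshgrid(np.arange(w),np.arange(h))
    p=cv2.undistortPoints(np.stack([u,v],-1).reshape(-1,1,2).astype(np.float32),r["K"],r["dist"]).reshape(h,w,2)
    d=r["depth"]; c=np.dstack([p[...,0]*d,p[...,1]*d,d])
    P=c@R.from_quat(r["attitude"]).as_matrix().T+r["eye"]
    P[d==0]=np.nan
    return P
def proj(r,X):
    M=R.from_quat(r["attitude"]).as_matrix(); c=(np.atleast_2d(X)-r["eye"])@M
    return cv2.projectPoints(c,np.zeros(3),np.zeros(3),r["K"],r["dist"])[0].reshape(-1,2)
E
python3 - <<'E'
from h import *
for n in("top","scene"):
    r=dict(np.load(n+"0.npz")); P=cloud(r)
    if n=="top":
        sub=P[185:355:1,240:350]; 
        for v in range(190,352,6): print(v,' '.join('%3d'%(1000*P[v,u,2]) for u in range(244,350,4)))
        for uv in [(278,340),(316,195),(292,285),(320,345),(240,220),(260,188),(231,279),(120,200)]: print(uv,P[uv[1],uv[0]].round(4))
    c=cv2.resize(r["color"][180:355,235:355] if n=="top" else r["color"][185:290,155:335],None,fx=4,fy=4 if n=="scene" else 3.4,interpolation=cv2.INTER_CUBIC)
    if n=="top": c=cv2.resize(r["color"][180:355,235:355],None,fx=3.4,fy=3.4,interpolation=cv2.INTER_CUBIC)
    cv2.imwrite(f"pics/{n}z.png",c[:,:,::-1])
E
```

```text
Traceback (most recent call last):
ValueError: cannot convert float NaN to integer
```

```bash

python3 - <<'E'
from h import *
for n in("top","scene"):
    r=dict(np.load(n+"0.npz")); P=cloud(r)
    if n=="top":
        for v in range(190,352,5): print(v,' '.join('%3.0f'%(1000*P[v,u,2]) for u in range(244,350,4)))
        for uv in [(278,340),(316,195),(292,285),(320,345),(240,220),(260,188),(231,279),(120,200)]: print(uv,P[uv[1],uv[0]].round(4))
    c=r["color"][180:355,235:355] if n=="top" else r["color"][185:290,155:335]
    c=cv2.resize(c,None,fx=3.4 if n=="top" else 4,fy=3.4 if n=="top" else 4,interpolation=cv2.INTER_CUBIC)
    cv2.imwrite(f"pics/{n}z.png",c[:,:,::-1])
E
```

```text
190   3  21  15  -1  -0 nan  21  20   2   0  -0   2   1   0   2   0  -0   2  -1   0  -3  -1   1   0   2  -1   1
195   0  18  16  20  19  20  18  14  -0   0  -1   2  31  32  28   0   1   0   2   1   0   3   2   1   2   1   1
200   2   2  21  18  21  19   9   2   4   2   1  19  21  17  18  15  18  11  10   2   3   0   3   2   2   4  -1
205   1   2  -1  -0   0   3   1   1   4   2   3  16  17  19  18  17  15   9   9   9  17  18  31  34  35  -1   4
210  55   0  -1   1   1   2   0   2   4   1  -0  18  18  20  17  18   9   9   7   7  18  17  17  27  30  -0   3
215  54  57  53  48  33   0 nan   1   1  -1  17  18  18  20  18  17  11  10  11  16  17  19  17  18  16   2  -1
220  53  52  50  44  29  12   3  -1   1   2  13  19  16  18  16  11   9  12  14  16  19  19  16  16  15   2  -1
225  54  54  53  43  26  13   2   4  -1   2  14  15  17 nan  20  10   9   8  14  18  22  16  16  14   3   1  -1
230  24  31  33  40  28   7   1  -1   1  16  18  17  16  18  18  14  10   7  15  15  19  17  15  18   2   2   2
235   2   5  -2  -0   2  -2   0   1   2  19  17  15  16  15  10  14  10  10  15  18  15  17 
[... 2197 characters left out ...]
18  18  16  18  16  15   1   4   0   1   2   3   1   3  -2   2
340   1  -0  -2  -0  52  51  51  50  48  48  50  15  19  19  14  18  19  -1  -1   0  -1   2   0   1   3  -2   3
345   2   1   3  -3   0   0   1  -0  50  51  53  49  50  53  51  17   0   0   1  -1   0   3   5   3   4  -0  -1
350   3   1   2  -0   3  -2   2   1  -1   5  -2   1   2  48  51  16   1   1   1   1  -0   3   1   1   2   0   1
(278, 340) [ 0.3192 -0.1272  0.0515]
(316, 195) [ 0.5707 -0.1977  0.0016]
(292, 285) [ 0.4086 -0.1512  0.0528]
(320, 345) [ 0.3063 -0.1997 -0.0014]
(240, 220) [ 0.5181 -0.065   0.0548]
(260, 188) [ 0.5848 -0.0969  0.001 ]
(231, 279) [ 0.4206 -0.0475  0.0247]
(120, 200) [5.656e-01 1.581e-01 3.000e-04]
```

View pics/topz.png

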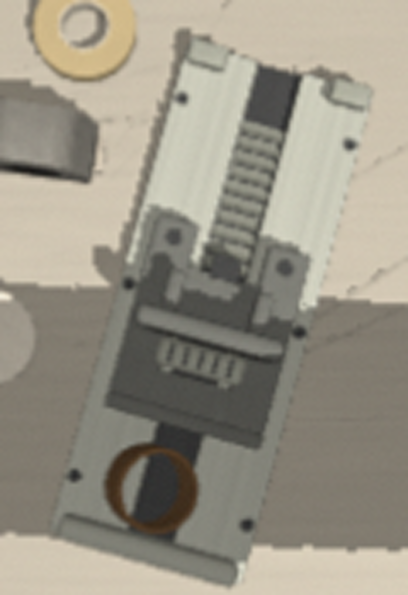

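View pics/scenez.png

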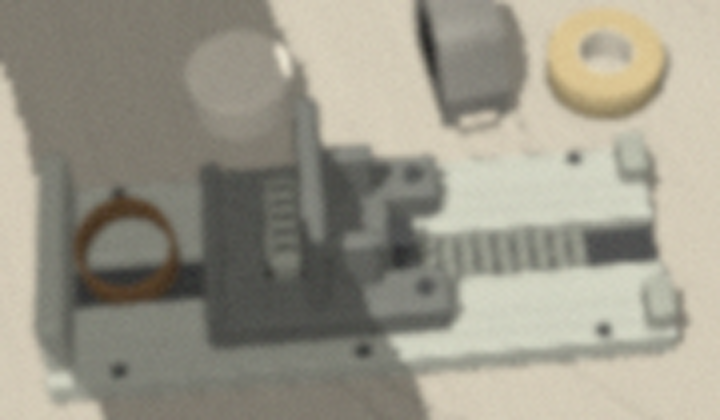

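```bash

cat >> h.py <<'E'
def key(r,n):  # not used
    pass
E
python3 - <<'E'
from h import *
from scipy.optimize import minimize
Ps={}
for n in("top","scene"):
    r=dict(np.load(n+"0.npz")); Ps[n]=cloud(r)
P=np.concatenate([Ps[n].reshape(-1,3) for n in Ps]); P=P[~np.isnan(P[:,0])]
P=P[(P[:,0]>.25)&(P[:,0]<.62)&(P[:,1]<-.03)&(P[:,1]>-.33)]
# fit rect by occupancy: points z in 10..24 inside, z<6 outside
for n in list(Ps)+["both"]:
    Q=P if n=="both" else Ps[n].reshape(-1,3); Q=Q[~np.isnan(Q[:,0])]
    Q=Q[(Q[:,0]>.25)&(Q[:,0]<.62)&(Q[:,1]<-.03)&(Q[:,1]>-.33)]
    def cost(t):
        c,s=np.cos(t[2]),np.sin(t[2]); d=Q[:,:2]-t[:2]
        X=d[:,0]*c+d[:,1]*s; Y=-d[:,0]*s+d[:,1]*c
        m=np.minimum(.13-abs(X),.05-abs(Y))  # >0 inside
        lo=(Q[:,2]<.006); hi=(Q[:,2]>.0125)&(Q[:,2]<.021)&(m>-.03)
        return np.clip(m[lo],0,.01).sum()+np.clip(-m[hi],0,.01).sum()
    best=None
    for y in np.radians([-10,-16,-22]):
        o=minimize(cost,[.432,-.157,y],method="Nelder-Mead",options=dict(xatol=1e-5,fatol=1e-7,initial_simplex=[[.432,-.157,y],[.44,-.157,y],[.432,-.15,y],[.432,-.157,y+.05]]))
        if best is None or o.fun<best.fun: best=o
    t=best.x; print(n,t.round(4),np.degrees(t[2]),best.fun)
    c,s=np.cos(t[2]),np.sin(t[2]); d=Q[:,:2]-t[:2]
    X=d[:,0]*c+d[:,1]*s; Y=-d[:,0]*s+d[:,1]*c;Z=Q[:,2]
    k=(abs(Y)<.03)&(Z>.046)&(Z<.058)&(abs(X)<.1); print("key",k.sum(),np.percentile(X[k],[2,10,50,90,98]).round(4),np.percentile(Y[k],[2,50,98]).round(4),np.median(Z[k]))
    k=(abs(Y)<.045)&(Z>.081)&(abs(X)<.1); print("plate top",k.sum(),np.percentile(X[k],[2,10,50,90,98]).round(4),np.percentile(Y[k],[2,50,98]).round(4),np.median(Z[k]))
    k=(abs(Y)<.045)&(Z>.06)&(Z<.079)&(abs(X)<.1); print("plate side",k.sum(),np.percentile(X[k],[2,10,50,90,98]).round(4))
    k=(abs(Y)<.045)&(Z>.047)&(X<-.1); print("endplate",np.percentile(X[k],[2,50,98]).round(4),np.percentile(Y[k],[2,50,98]).round(4))
    k=(abs(Y)<.06)&(Z>.027)&(Z<.04)&(X>.09); print("posts",np.percentile(X[k],[2,50,98]).round(4),np.percentile(Y[k],[2,50,98]).round(4))
E
```

```text
top [ 0.4352 -0.1619 -0.294 ] -16.84591039227864 0.30583422775421676
key 234 [-0.0355 -0.0343 -0.0287 -0.0226 -0.0207] [-0.0208  0.0004  0.0214] 0.0524134058531302
plate top 284 [-0.0207 -0.0199 -0.0159 -0.0119 -0.0109] [-0.0336 -0.0003  0.0341] 0.08652260102225534
plate side 132 [-0.0214 -0.0208 -0.0014  0.0077  0.0097]
endplate [-0.1304 -0.1243 -0.1187] [-0.0427  0.0007  0.0419]
posts [0.1181 0.1241 0.13  ] [-0.0453 -0.0268  0.0486]
scene [ 0.4262 -0.1582 -0.273 ] -15.643268848347311 8.499398678567646
key 297 [-0.0279 -0.0261 -0.0176  0.0116  0.0162] [-0.0277 -0.0028  0.0197] 0.0517736714081789
plate top 233 [-0.013  -0.0122 -0.0081 -0.0041 -0.0032] [-0.0361 -0.0045  0.0313] 0.08565295319403654
plate side 176 [-0.0136 -0.0108  0.0036  0.0145  0.0171]
endplate [-0.121  -0.1146 -0.1097] [-0.0435 -0.0035  0.0408]
posts [0.126  0.1316 0.1373] [-0.0511 -0.0326  0.0428]
both [ 0.4301 -0.1596 -0.2796] -16.020916183886914 9.474834761653923
key 534 [-0.0321 -0.0296 -0.0225  0.0038  0.0109] [-0.0269 -0.0012  0.0207] 0.05205421264628063
plate top 517 [-0.0168 -0.0152 -0.0112 -0.0072 -0.0056] [-0.0354 -0.0025  0.0332] 0.08615779212797747
plate side 308 [-0.0169 -0.015   0.0015  0.0115  0.0145]
endplate [-0.1249 -0.1188 -0.1135] [-0.0428 -0.0009  0.0418]
posts [0.1223 0.1285 0.1353] [-0.0495 -0.0301  0.0456]
```

```bash

cat >> h.py <<'E'
T=np.array([.4352,-.1619]);A=-.294
U=np.array([np.cos(A),np.sin(A)]);V=np.array([-U[1],U[0]])
def w(X,Y,z): return np.r_[T+X*U+Y*V,z]
E
python3 - <<'E'
from h import *
from plant import readout
s=readout.get_state(); M=R.from_quat(s["tcp_rot"]).as_matrix(); print(M.round(3))
for sg in(1,-1):
    G=np.column_stack([[0,0,-1],np.cross([*V*sg,0],[0,0,-1]),[*V*sg,0]])
    print(sg,(R.from_matrix(G)*R.from_matrix(M).inv()).as_rotvec().round(4))
for X in(-.0355,-.0315): print(w(X,0,.12),((w(X,0,.12)-s["eef_pos"])*1000).round(1),np.hypot(*w(X,0,0)[:2]))
for n in("top","scene"):
    Q=cloud(dict(np.load(n+"0.npz"))).reshape(-1,3);Q=Q[~np.isnan(Q[:,0])]
    d=Q[:,:2]-T;X=d@U;Y=d@V;Z=Q[:,2]
    k=(abs(Y)<.045)&(Z>.03)&(Z<.045)&(X<.1)&(X>-.1)
    print(n,np.percentile(X[k],[2,50,98,99.5]))
    # obstacles along the path
    a=s["eef_pos"][:2];b=w(-.0355,0,0)[:2];L=b-a;t=np.clip((Q[:,:2]-a)@L/(L@L),0,1);dist=np.linalg.norm(Q[:,:2]-a-t[:,None]*L,axis=1)
    for i in range(10):
        kk=(dist<.12)&(t>=i/10)&(t<=(i+1)/10); print(i,kk.sum(),Q[kk,2].max().round(3) if kk.any() else None,end='; ')
    print()
E
```

```text
[[-0.     0.971  0.239]
 [ 0.002  0.239 -0.971]
 [-1.     0.    -0.002]]
1 [-5.0000e-04 -2.9000e-03  2.6058e+00]
-1 [-2.200e-03  4.000e-04 -5.358e-01]
[ 0.40122322 -0.15161271  0.12      ] [ 239.6  503.1 -110. ] 0.42891314378305434
[ 0.40505159 -0.15277184  0.12      ] [ 243.5  502.  -110. ] 0.4329041748913138
top [-0.08846987 -0.02487912  0.03439255  0.03634618]
0 3450 -0.785; 1 1285 -0.785; 2 1413 -0.07; 3 1232 -0.066; 4 822 -0.067; 5 9 0.001; 6 1526 0.006; 7 3902 0.007; 8 4370 0.051; 9 11852 0.092; 
scene [-0.08920838 -0.02641216  0.03268479  0.03456802]
0 0 None; 1 0 None; 2 335 0.534; 3 0 None; 4 0 None; 5 84 0.002; 6 3714 0.006; 7 6010 0.005; 8 8127 0.052; 9 11005 0.089;
```

Request:
{"api": "move_arm", "payload": {
  "commands": [
    [0,0,-0.05,20,42,0,255],
    [0,0,-0.1,40,84,0,255],
    [0,0,-0.15,60,126,0,255],
    [0,0,-0.2,80,168,0,255],
    [0,0,-0.25,100,210,0,255],
    [0,0,-0.3,120,252,0,255],
    [0,0,-0.35,140,294,0,255],
    [0,0,-0.4,160,336,0,255],
    [0,0,-0.45,180,378,0,255],
    [0,0,-0.5,200,420,0,255],
    [0,0,-0.536,220,462,0,255],
    [0,0,-0.536,240,503,0,255]
  ],
  "newtons": 30
}}

```text
time: 1.3
eef_pos: [0.4017, -0.1497, 0.2298]
tcp_rot: [0.569, 0.421, -0.567, 0.421]
contact_force: [0.9, -1.0, 0.1]
opening: -0.001
```

```bash
cat > st.py <<'E'
from h import *
from plant import readout
s=readout.get_state(); d=s["eef_pos"][:2]-T; M=R.from_quat(s["tcp_rot"]).as_matrix()
print(s["time"],s["eef_pos"].round(4),"X,Y",(d@U).round(4),(d@V).round(4),"f",s["contact_force"].round(2),"fU",s["contact_force"][:2]@U,"open",s["opening"],"q",s["qpos"].round(2))
print(M.round(3).tolist(),(M[:2,2]@V).round(4))
E
python3 st.py
```

```text
1.3 [ 0.4017 -0.1497  0.2298] X,Y -0.0355 0.0019 f [ 0.94 -0.98  0.15] fU 1.1877840991424227 open -0.001274269104216736 q [-0.6  -0.29  2.15  0.    1.28  1.27]
[[0.001, 0.957, -0.291], [0.002, -0.291, -0.957], [-1.0, 0.0, -0.002]] -1.0
```

Request:
{"api": "move_arm", "payload": {
  "commands": [
    [0,0,0,0,-1,-35,255],
    [0,0,0,0,-2,-70,255],
    [0,0,0,0,-2,-105,255],
    [0,0,0,0,-2,-130,255],
    [0,0,0,0,-2,-145,255],
    [0,0,0,0,-2,-158,255],
    [0,0,0,0,-2,-168,255],
    [0,0,0,0,-2,-168,255],
    [0,0,0,0,-2,-168,255]
  ]
}}

```text
time: 2.2
eef_pos: [0.4019, -0.1518, 0.062]
tcp_rot: [0.569, 0.421, -0.567, 0.421]
contact_force: [0.1, -0.1, 0.3]
opening: 0.004
```

```bash
python3 st.py; python3 - <<'E'
from h import *
from plant import eyes
for n,(a,b,c,d) in dict(scene=(150,290,155,335),top=(180,355,225,365)).items():
    r=eyes.read_camera(n);np.savez(n+"1.npz",**r)
    cv2.imwrite(f"pics/{n}1.png",cv2.resize(r["color"][a:b,c:d],None,fx=3.4,fy=3.4,interpolation=cv2.INTER_CUBIC)[:,:,::-1])
E
```

```text
2.2 [ 0.4019 -0.1518  0.062 ] X,Y -0.0348 -0.0 f [ 0.09 -0.06  0.27] fU 0.10233602686313609 open 0.0037017995918502337 q [-0.6  -0.04  2.28  0.    0.9   1.26]
[[0.001, 0.957, -0.291], [0.002, -0.291, -0.957], [-1.0, 0.0, -0.002]] -1.0
```

View pics/scene1.png

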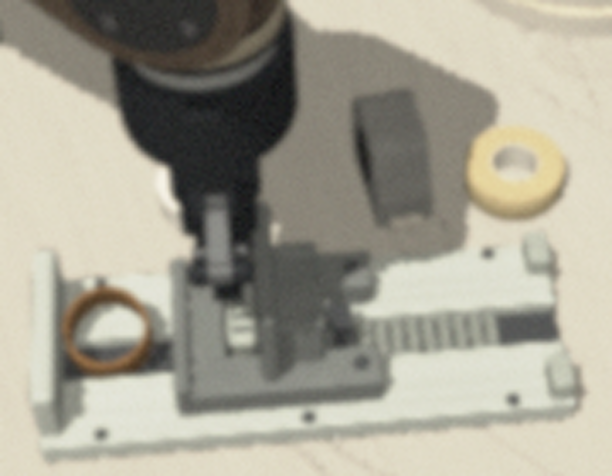

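View pics/top1.png

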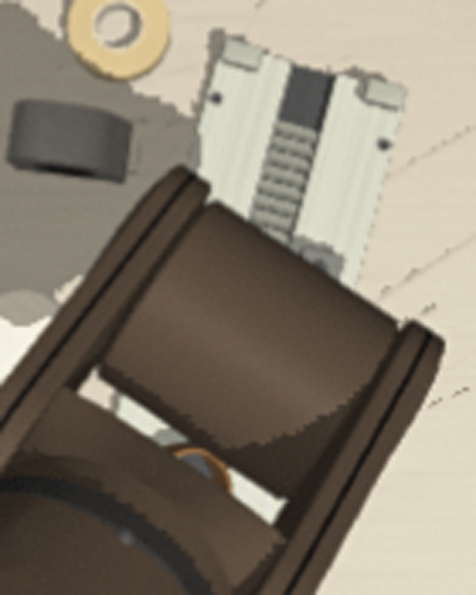

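The scene crop shows the shut fingertips at (225,280), just above the key (240,325) and clear in front of the push plate (265,290). Nothing has been touched. I'll press now.

Request:
{"api": "move_arm", "payload": {
  "commands": [
    [0,0,0,0,0,-4,255],
    [0,0,0,0,0,-8,255],
    [0,0,0,0,0,-11,255],
    [0,0,0,0,0,-13,255],
    [0,0,0,0,0,-13,255],
    [0,0,0,0,0,-13,255]
  ]
}}

```text
time: 2.9
eef_pos: [0.4024, -0.1522, 0.0499]
tcp_rot: [0.569, 0.421, -0.567, 0.421]
contact_force: [0.0, 1.4, 2.8]
opening: -0.001
```

```bash
python3 st.py
```

```text
2.9 [ 0.4024 -0.1522  0.0499] X,Y -0.0342 -0.0002 f [0.03 1.36 2.81] fU -0.36465127441574613 open -0.0013220394379894664 q [-0.6  -0.02  2.29  0.    0.87  1.26]
[[0.002, 0.957, -0.291], [0.001, -0.291, -0.957], [-1.0, 0.002, -0.002]] -1.0
```

Request:
{"api": "move_arm", "payload": {
  "commands": [
    [0,0,0,0,0,-2,255],
    [0,0,0,0,0,-4,255],
    [0,0,0,0,0,-6,255],
    [0,0,0,0,0,-6.5,255],
    [0,0,0,0,0,-6.5,255],
    [0,0,0,0,0,-6.5,255]
  ]
}}

```text
time: 3.5
eef_pos: [0.4033, -0.1525, 0.0442]
tcp_rot: [0.569, 0.42, -0.567, 0.422]
contact_force: [-1.3, 2.0, 7.5]
opening: -0.002
```

```bash
python3 st.py
```

```text
3.5 [ 0.4033 -0.1525  0.0442] X,Y -0.0332 -0.0003 f [-1.31  1.99  7.48] fU -1.832879939595612 open -0.0019050954264775999 q [-0.6  -0.    2.29  0.    0.86  1.26]
[[0.004, 0.957, -0.291], [0.0, -0.291, -0.957], [-1.0, 0.004, -0.002]] -1.0
```

Request:
{"api": "move_arm", "payload": {
  "commands": [
    [0,0,0,2.9,-0.9,-0.5,255],
    [0,0,0,5.7,-1.7,-0.5,255],
    [0,0,0,8.6,-2.6,-0.5,255],
    [0,0,0,11.5,-3.5,-0.5,255],
    [0,0,0,14.4,-4.4,-0.5,255],
    [0,0,0,17.2,-5.2,-0.5,255],
    [0,0,0,20.1,-6.1,-0.5,255],
    [0,0,0,23,-7,-0.5,255],
    [0,0,0,25.8,-7.8,-0.5,255],
    [0,0,0,28.7,-8.7,-0.5,255]
  ]
}}

```text
time: 4.5
eef_pos: [0.4324, -0.1611, 0.0442]
tcp_rot: [0.57, 0.42, -0.567, 0.422]
contact_force: [-2.1, 2.8, 7.0]
opening: 0.0
```

```bash
python3 st.py; python3 - <<'E'
from h import *
from plant import eyes
for n,(a,b,c,d) in dict(scene=(150,290,155,335)).items():
    r=eyes.read_camera(n);np.savez(n+"2.npz",**r)
    cv2.imwrite(f"pics/{n}2.png",cv2.resize(r["color"][a:b,c:d],None,fx=3.4,fy=3.4,interpolation=cv2.INTER_CUBIC)[:,:,::-1])
E
```

```text
4.5 [ 0.4324 -0.1611  0.0442] X,Y -0.0029 0.0 f [-2.08  2.8   7.  ] fU -2.8052443967145804 open 0.00026179893585134666 q [-0.58  0.06  2.22  0.    0.86  1.28]
[[0.005, 0.957, -0.291], [0.001, -0.291, -0.957], [-1.0, 0.004, -0.002]] -1.0
```

View pics/scene2.png

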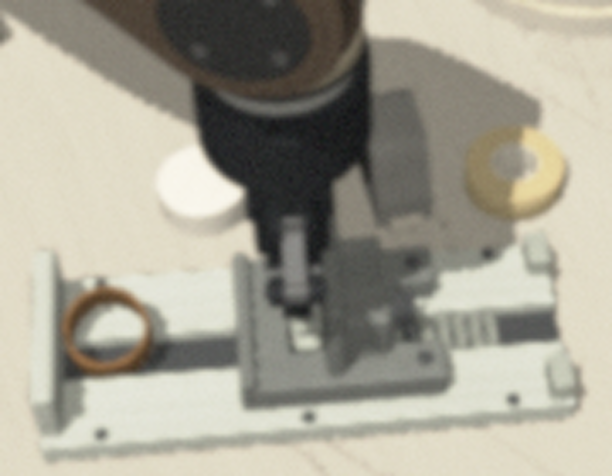

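The stop has moved about 30 mm and the key is still down. It now sits at (345,330) in the crop. I'll keep pushing.

Request:
{"api": "move_arm", "payload": {
  "commands": [
    [0,0,0,3.8,-1.2,-0.5,255],
    [0,0,0,7.7,-2.3,-0.5,255],
    [0,0,0,11.5,-3.5,-0.5,255],
    [0,0,0,15.3,-4.6,-0.5,255],
    [0,0,0,19.1,-5.8,-0.5,255],
    [0,0,0,23,-7,-0.5,255],
    [0,0,0,26.8,-8.1,-0.5,255],
    [0,0,0,30.6,-9.3,-0.5,255],
    [0,0,0,34.4,-10.4,-0.5,255],
    [0,0,0,38.3,-11.6,-0.5,255],
    [0,0,0,42.1,-12.8,-0.5,255],
    [0,0,0,45.9,-13.9,-0.5,255]
  ]
}}

```text
time: 5.75
eef_pos: [0.4792, -0.1747, 0.0442]
tcp_rot: [0.57, 0.42, -0.566, 0.422]
contact_force: [-3.1, 3.1, 7.4]
opening: -0.0
```

```bash
python3 st.py
```

```text
5.75 [ 0.4792 -0.1747  0.0442] X,Y 0.0458 0.0005 f [-3.06  3.1   7.37] fU -3.83184400915948 open -2.236770027595911e-05 q [-0.55  0.17  2.1   0.01  0.87  1.31]
[[0.006, 0.957, -0.291], [0.002, -0.291, -0.957], [-1.0, 0.005, -0.003]] -1.0
```

Now in slow 1 mm rows until the force rises at the end stop.

Request:
{"api": "move_arm", "payload": {
  "commands": [
    [0,0,0,1,-0.3,-0.3,255],
    [0,0,0,1.9,-0.6,-0.3,255],
    [0,0,0,2.9,-0.9,-0.3,255],
    [0,0,0,3.8,-1.2,-0.3,255],
    [0,0,0,4.8,-1.5,-0.3,255],
    [0,0,0,5.7,-1.7,-0.3,255]
  ]
}}

```text
time: 6.35
eef_pos: [0.4796, -0.1747, 0.044]
tcp_rot: [-0.566, -0.426, 0.569, -0.418]
contact_force: [-24.3, 5.3, 23.7]
opening: -0.003
```

```bash
python3 st.py
```

```text
6.35 [ 0.4796 -0.1747  0.044 ] X,Y 0.0462 0.0006 f [-24.31   5.33  23.72] fU -24.81566170867687 open -0.002941217566469872 q [-0.55  0.18  2.09  0.    0.89  1.31]
[[-0.01, 0.957, -0.289], [0.007, -0.289, -0.957], [-1.0, -0.012, -0.004]] -1.0
```

```bash
python3 - <<'E'
from h import *
from plant import eyes
for n,(a,b,c,d) in dict(scene=(150,290,155,335),top=(180,355,225,365)).items():
    r=eyes.read_camera(n);np.savez(n+"3.npz",**r)
    cv2.imwrite(f"pics/{n}3.png",cv2.resize(r["color"][a:b,c:d],None,fx=3.4,fy=3.4,interpolation=cv2.INTER_CUBIC)[:,:,::-1])
    Q=cloud(r).reshape(-1,3);Q=Q[~np.isnan(Q[:,0])];dd=Q[:,:2]-T;X=dd@U;Y=dd@V;Z=Q[:,2]
    for y0 in(-.05,0.01): 
        k=(Y>y0)&(Y<y0+.04)&(X>.05)&(X<.14)
        print(n,[(int(1000*x),np.median(Z[k&(X>=x)&(X<x+.004)]).round(3)) for x in np.arange(.08,.13,.004) if (k&(X>=x)&(X<x+.004)).any()])
E
```

```text
scene [(80, np.float64(0.036)), (84, np.float64(0.016)), (88, np.float64(0.012)), (92, np.float64(0.009)), (96, np.float64(0.009)), (100, np.float64(-0.301)), (104, np.float64(-0.294)), (108, np.float64(-0.324)), (112, np.float64(-0.328)), (116, np.float64(-0.335)), (120, np.float64(-0.352)), (124, np.float64(-0.356)), (128, np.float64(-0.42))]
scene [(80, np.float64(0.318)), (84, np.float64(0.311)), (88, np.float64(0.309)), (92, np.float64(0.297)), (96, np.float64(0.291)), (100, np.float64(0.036)), (104, np.float64(0.035)), (108, np.float64(0.031)), (112, np.float64(0.028)), (116, np.float64(0.021)), (120, np.float64(0.02)), (124, np.float64(0.017)), (128, np.float64(0.0))]
top [(80, np.float64(0.308))]
top [(80, np.float64(0.324)), (84, np.float64(0.32)), (88, np.float64(0.318)), (92, np.float64(0.318)), (96, np.float64(0.312)), (100, np.float64(0.308))]
```

View pics/scene3.png

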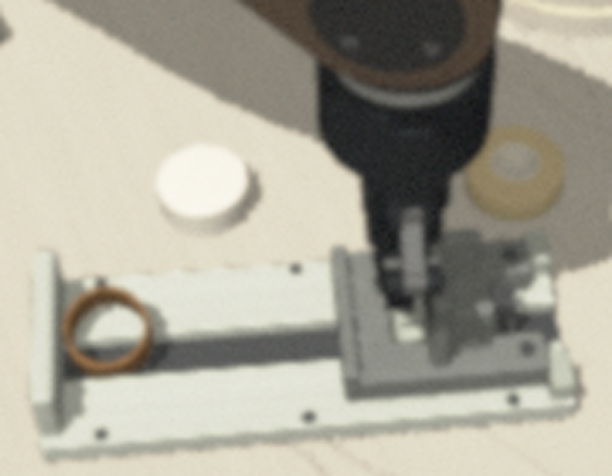

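View pics/top3.png

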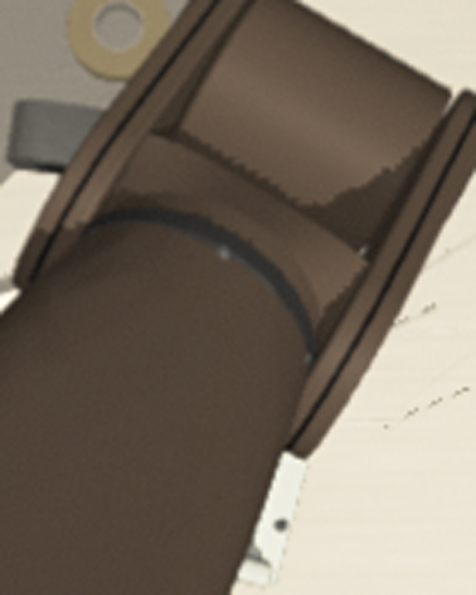

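The stop's rear at (548,355) is against the post at (562,365). The push force rose to 25 N without further motion, so the stop is home. I'll lift straight up with only a light forward push, so that friction on the key can't drag the stop back, and then retreat.

Request:
{"api": "move_arm", "payload": {
  "commands": [
    [0,0,0,1.4,-0.4,0,255],
    [0,0,0,1.2,-0.4,2,255],
    [0,0,0,1,-0.3,5,255],
    [0,0,0,0.8,-0.2,8,255],
    [0,0,0,0.5,-0.1,11,255],
    [0,0,0,0.2,0,14,255],
    [0,0,0,0,0,16,255],
    [0,0,0,-2,0.6,18,255],
    [0,0,0,-4,1.2,20,255],
    [0,0,0,-4,1.2,25,255]
  ]
}}

```text
time: 7.45
eef_pos: [0.4749, -0.1731, 0.0687]
tcp_rot: [-0.566, -0.426, 0.569, -0.417]
contact_force: [-0.2, 0.3, -0.8]
opening: 0.004
```

```bash
python3 st.py
```

```text
7.45 [ 0.4749 -0.1731  0.0687] X,Y 0.0412 0.0008 f [-0.18  0.31 -0.8 ] fU -0.26055151041283214 open 0.003654244535217984 q [-0.55  0.12  2.1   0.    0.94  1.31]
[[-0.011, 0.957, -0.289], [0.008, -0.289, -0.957], [-1.0, -0.013, -0.004]] -1.0
```

Request:
{"api": "move_arm", "payload": {
  "commands": [
    [0,0,0,-1,0,25,255],
    [0,0,0,-1,0,60,255],
    [0,0,0,-1,0,100,255],
    [0,0,0,-1,-10,140,255],
    [0,0,0,-1,-40,160,255],
    [0,0,0,-10,-80,165,255],
    [0,0,0,-30,-120,165,255],
    [0,0,0,-50,-160,165,255],
    [0,0,0,-70,-200,165,255],
    [0,0,0,-90,-240,165,255],
    [0,0,0,-110,-280,165,255],
    [0,0,0,-130,-320,165,255]
  ]
}}

```text
time: 8.65
eef_pos: [0.3438, -0.4945, 0.234]
tcp_rot: [-0.566, -0.426, 0.569, -0.417]
contact_force: [0.5, -1.2, -0.1]
opening: 0.002
```

```bash
python3 st.py; python3 - <<'E'
from h import *
from plant import eyes
for n,(a,b,c,d) in dict(scene=(150,290,155,335),top=(180,355,225,365)).items():
    r=eyes.read_camera(n);np.savez(n+"4.npz",**r)
    cv2.imwrite(f"pics/{n}4.png",cv2.resize(r["color"][a:b,c:d],None,fx=3.4,fy=3.4,interpolation=cv2.INTER_CUBIC)[:,:,::-1])
    Q=cloud(r).reshape(-1,3);Q=Q[~np.isnan(Q[:,0])];dd=Q[:,:2]-T;X=dd@U;Y=dd@V;Z=Q[:,2]
    k=(abs(Y)<.02)&(Z>.042)&(Z<.058)&(X>.03)&(X<.065)
    print(n,"key",k.sum(),np.percentile(X[k],[2,50,98]),np.median(Z[k]))
    k=(abs(Y)<.045)&(Z>.081)&(Z<.1)&(X>0)&(X<.1);print("plate",np.percentile(X[k],[2,50,98]))
    for t in("0",):
        o=dict(np.load(n+t+".npz")); print("diff", [ (nm, np.abs(o["color"][y-12:y+12,x-12:x+12].astype(int)-r["color"][y-12:y+12,x-12:x+12]).mean().round(1)) for nm,x,y in ([("core",280,323),("tape",243,220),("tub",231,279),("roll",260,188)] if n=="top" else [("core",187,246),("tape",272,195),("tub",215,207),("roll",306,199)])])
E
```

```text
8.65 [ 0.3438 -0.4945  0.234 ] X,Y 0.0089 -0.3448 f [ 0.47 -1.21 -0.13] fU 0.798791525649496 open 0.002403864766344826 q [-1.13  0.13  1.75 -0.01  1.27  0.74]
[[-0.011, 0.957, -0.289], [0.007, -0.289, -0.957], [-1.0, -0.012, -0.004]] -1.0Traceback (most recent call last):
  File "<stdin>", line 8, in <module>
    return _quantile_unchecked(
        a, q, axis, out, overwrite_input, method, keepdims, weights)
    return _ureduce(a,
                    func=_quantile_ureduce_func,
    ...<5 lines>...
                    overwrite_input=overwrite_input,
                    method=method)
    r = func(a, **kwargs)
    result = _quantile(arr,
                       quantiles=q,
    ...<2 lines>...
                       out=out,
                       weights=wgt)
    slices_having_nans = np.isnan(arr[-1, ...])
                                  ~~~^^^^^^^^^
IndexError: index -1 is out of bounds for axis 0 with size 0
```

View pics/scene4.png

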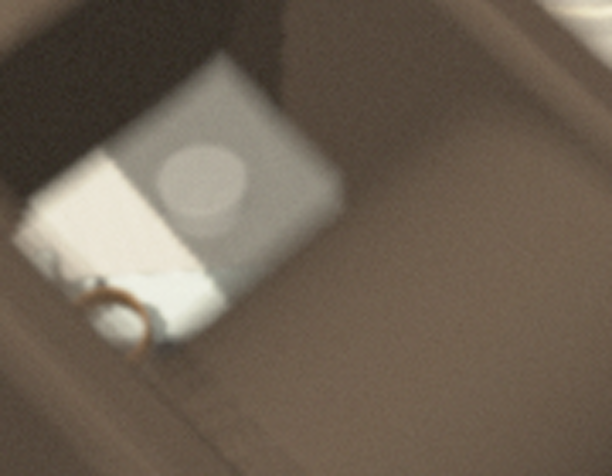

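Request:
{"api": "move_arm", "payload": {
  "commands": [
    [0,0,0,-30,-27,0,255],
    [0,0,0,-60,-53,0,255],
    [0,0,0,-90,-80,0,255],
    [0,0,0,-120,-107,0,255],
    [0,0,0,-150,-133,0,255],
    [0,0,0,-180,-160,0,255],
    [0,0,0,-180,-160,0,255],
    [0,0,0,-180,-160,0,255]
  ]
}}

```text
time: 9.5
eef_pos: [0.1598, -0.6602, 0.2338]
tcp_rot: [-0.566, -0.423, 0.572, -0.416]
contact_force: [0.1, 0.7, 0.8]
opening: -0.002
```

```bash
python3 st.py; python3 - <<'E'
from h import *
from plant import eyes
for n,(a,b,c,d) in dict(scene=(150,290,155,335),top=(180,355,225,365)).items():
    r=eyes.read_camera(n);np.savez(n+"4.npz",**r)
    cv2.imwrite(f"pics/{n}5.png",cv2.resize(r["color"][a:b,c:d],None,fx=3.4,fy=3.4,interpolation=cv2.INTER_CUBIC)[:,:,::-1])
    Q=cloud(r).reshape(-1,3);Q=Q[~np.isnan(Q[:,0])];dd=Q[:,:2]-T;X=dd@U;Y=dd@V;Z=Q[:,2]
    def pr(nm,k):
        print(n,nm,k.sum(), (np.percentile(X[k],[2,50,98]).round(4),np.median(Z[k]).round(4)) if k.any() else None)
    pr("key",(abs(Y)<.02)&(Z>.042)&(Z<.058)&(X>.03)&(X<.065))
    pr("plate",(abs(Y)<.045)&(Z>.081)&(Z<.1)&(X>0)&(X<.1))
E
```

```text
9.5 [ 0.1598 -0.6602  0.2338] X,Y -0.1192 -0.5567 f [0.12 0.67 0.78] fU -0.074308982120854 open -0.001812655318104183 q [-1.48  0.3   1.56 -0.01  1.29  0.4 ]
[[-0.013, 0.955, -0.295], [0.003, -0.295, -0.956], [-1.0, -0.013, 0.001]] -1.0
scene key 189 (array([0.0433, 0.0507, 0.0583]), np.float64(0.0521))
scene plate 228 (array([0.0582, 0.0627, 0.0679]), np.float64(0.086))
top key 229 (array([0.0453, 0.0529, 0.0605]), np.float64(0.053))
top plate 284 (array([0.0597, 0.0644, 0.0698]), np.float64(0.0867))
```

View pics/scene5.png

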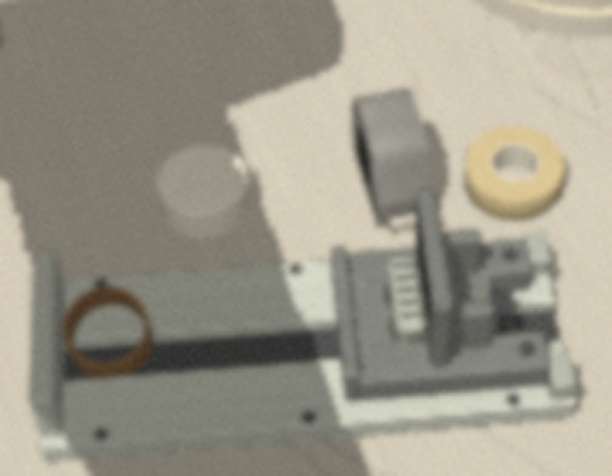

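View pics/top5.png

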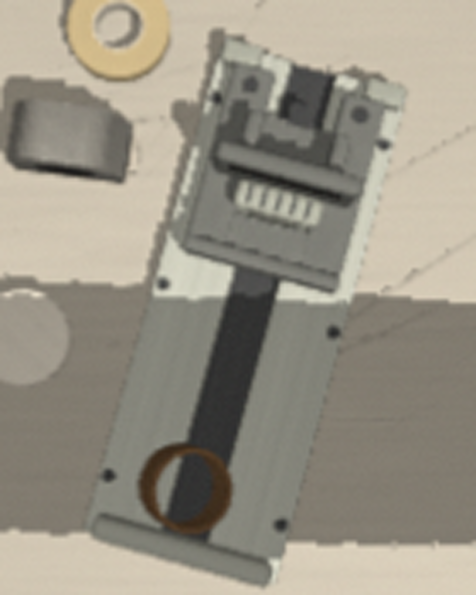

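```bash
python3 - <<'E'
from h import *
a=dict(np.load("scene3.npz"))["color"];b=dict(np.load("scene4.npz"))["color"]
g=lambda i:cv2.cvtColor(i,cv2.COLOR_RGB2GRAY)
t=g(a)[243:272,296:318]; m=cv2.matchTemplate(g(b)[235:280,285:330],t,cv2.TM_CCOEFF_NORMED); _,v,_,l=cv2.minMaxLoc(m); print(v,l,"expect (11,8)"); print(m[8,8:15].round(3))
t=dict(np.load("top4.npz")); P=cloud(t).reshape(-1,3); P=P[~np.isnan(P[:,0])]; d=P[:,:2]-T; X=d@U;Y=d@V;Z=P[:,2]
for s in(-1,1):
  k=(Y*s>.03)&(Y*s<.044)
  print([(round(x*1000),np.median(Z[k&(abs(X-x)<.001)]).round(3)) for x in np.arange(.104,.134,.002)])
c=t["color"][185:240,275:350]; cv2.imwrite("pics/e.png",cv2.resize(c,None,fx=8,fy=8,interpolation=cv2.INTER_CUBIC)[:,:,::-1])
E
```

```text
0.995928943157196 (11, 8) expect (11,8)
[0.895 0.93  0.973 0.996 0.97  0.897 0.803]
[(104, np.float64(0.036)), (106, np.float64(0.037)), (108, np.float64(0.035)), (110, np.float64(0.036)), (112, np.float64(0.034)), (114, np.float64(0.032)), (116, np.float64(0.035)), (118, np.float64(0.026)), (120, np.float64(0.031)), (122, np.float64(0.031)), (124, np.float64(0.031)), (126, np.float64(0.031)), (128, np.float64(0.031)), (130, np.float64(0.031)), (132, np.float64(0.027)), (134, np.float64(nan))]
[(104, np.float64(0.036)), (106, np.float64(0.035)), (108, np.float64(0.037)), (110, np.float64(0.037)), (112, np.float64(0.037)), (114, np.float64(0.035)), (116, np.float64(0.036)), (118, np.float64(0.03)), (120, np.float64(0.031)), (122, np.float64(0.031)), (124, np.float64(0.033)), (126, np.float64(0.03)), (128, np.float64(0.031)), (130, np.float64(0.029)), (132, np.float64(nan)), (134, np.float64(nan))]
  return _methods._mean(a, axis=axis, dtype=dtype,
  ret = ret.dtype.type(ret / rcount)
```

View pics/e.png

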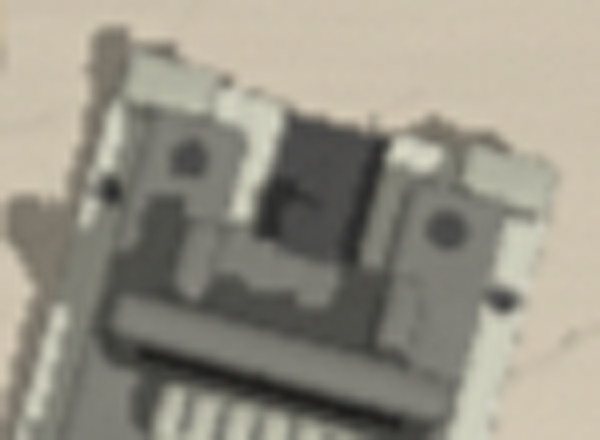

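The close-up shows both ears of the stop, at (190,115) and (450,185), flush against the posts. The stop hasn't moved since it was pushed home.

```bash
python3 -c "
from plant import ctrl; print(ctrl.sign_off())"
```

```text
the job is handed in; nothing more can be done
None
```

The core keeper is open: the stop is fully home against the end stop, and the key has sprung back up. I handed the job in at about 9.6 s.

With the fingers shut, I pressed the key to about 7.8 mm by the tool height. I held it there and pushed the stop about 80 mm along the deck until it stalled at the end stop. I then lifted straight up with a light forward push, so the stop was not dragged back, and retreated to near the start pose.

**Last checks:**
- **Stop home:** both ears of the stop sit against the end-stop posts, with no gap in the depth readings. Its position matched the pushed-home picture to within a pixel after I let go. The push force rose to 25 N at the stall without further motion.
- **Key up:** its top reads 52–53 mm above the table.
- **Other items:** the core, tape measure, tub and clear tape look unmoved. I checked this by eye only, because my script for comparing the pictures failed and I did not repeat it.
- **Robot clear:** the force reads near zero and the arm is touching nothing.

**Disagreements:**
- My first keeper fit from the scene camera was poor, so I used the fit from the top camera. The two cameras differed by about 3 mm on the push plate at the start, and by about 2 mm along the deck at the end.
- One check picture was blocked by the arm and had to be retaken.

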